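# Start the decorating wheel

## Robot

A 7-joint arm with a two-finger parallel gripper is mounted at the origin on the work surface. World frame = base frame: x ahead of the robot, y to its left, z up, the work surface at z = 0. Lengths are in m, angles in degrees, forces in N, time in s.
With the tool pointing down it reaches from about 0.35 to 0.9 m from the base axis. Payload 7.2 kg.
Tool frame: the origin (TCP) lies midway between the tips of the shut fingers; the grasp point (between the pads) lies 19 mm behind it (ctrl.hold_point_z is the distance from the TCP to the grasp point, in m); z points along the fingers, y is the line along which they close (so a half turn about z gives the same grasp; the last joint's range is limited). The gripper opens to 85 mm and grips with 20 to 120 N. Pads are 22 mm wide; open, the fingers measure 114 mm over their backs; the gripper's body (76 mm by 85 mm) begins 54 mm behind the grasp point. The pads swing forward as they close: fully open they stand 13 mm farther back than shut.
Start: joints at [61.123, 23.554, -0.728, 91.456, 0.321, 64.991, -4.71], TCP at [0.264, -0.567, 0.231] pointing down, gripper open.
Joint ranges: [-169.25, 169.25], [-16.82, 113.86], [-84.01, 82.57], [7.8, 145.47], [-59.2, 239.2], [7.22, 106.19], [-163.78, 163.78]. Speed limits (degrees/s): [136.94, 136.94, 172.46, 172.46, 180, 180, 180].

## Interface

Orientations are given as a 3x3 rotation matrix whose columns are the frame's x, y, z axes.
In Python, from workcell import ctrl gives the robot as it stands.
- The arm moves only by the tool move_arm, never from a script. Its arguments are lists of equal length, an entry for each row: "offset": the shift along the tool's x, y, z in cm, a list of three; "yaw": the turn about the tool's z in rad. In form: {"offset": [[dx, dy, dz], ...], "yaw": [yaw, ...]}. A call has 1 to 10 rows; each row shifts and turns the commanded pose from where the row before left it, along the tool's axes as they then stand; what a row does not reach is not made up. A row lasts 1/10 s, in which the tool goes at most 50 mm and 8.59 degrees, less where a joint would pass 70% of its speed; a pose out of reach is approached as far as the arm can. A call is refused whole if a number of a shift passes 5 or a number of a turn 0.15, either way. A call with a gripper value outside its range is refused whole. "hand" is the opening, from 0 (shut) to 1 (fully open), set as the call begins (left out, the last holds). The fingers move at their own pace and stop on an object; the grip force is fixed at half the most. Time passes only in rows, so rows that do not move let the fingers close. It gives the time, the measured TCP pose, the force, the opening and the grip force at its end, in the units of the state.
- ctrl.get_state(): the state, without advancing time (a new reading comes with each control period).
- ctrl.capture(name): name is "scene" or "top"; returns the picture (480x640x3 uint8, red, green, blue); there is no depth.
- ctrl.camera_params(name): a dict with "fx", "fy", "cx", "cy" (pixels), "k1" (the pictures are not rectified: a ray, as slopes to the right and down, at radius r is drawn at 1 + k1 r^2 times it, then the intrinsics apply), "R" (3x3) and "t" (3): a world point X has camera coordinates R X + t. Camera axes: x right, y down, z forward; pixel columns grow to the right and rows downward; lengths in m; the calibration is good to about 2 mm. A picture is of the moment at which its call begins. camera_params takes no time and is no camera call.
- ctrl.hand_in(): hands the job in; it is judged then, once.
The state is a dict: "t": time; "joints": joint angles; "dq": joint speeds; "tau": joint torques, N m; "ee_pos": TCP position; "orientation": TCP orientation; "wrist_force": force on the tool from outside, world axes, zero at the start; "moment": the same for the moment, N m; "width": opening from 0.0 (shut) to 1.0 (fully open); "grasp_force": force on a finger pad.
Only numpy, scipy, OpenCV 4.12 (cv2) and the standard library are available. Lean on these libraries where they do the work, as an engineer would, in place of code of your own. Each camera call takes 0.05 s, during which the arm holds its last target. There are 200 camera calls.

## Task

Start the bench decorating wheel from its panel: first push the long rocker switch over to on by pressing its raised end (the end towards the wheel) fully down, then press the rectangular bar key fully in so that it stays down, then press the small round flat start button fully in and let it spring back. The four controls sit in any order along the panel; do not press the wide domed stop button, do not press a control before its turn, and leave the cup, bowl, jar and brush where they are.

Things in the scene. Friction and masses are not known exactly. Their poses are not given: they have to be found in the camera images.
- machine: Fixed bench decorating wheel. Origin: on the table under the centre of its control panel. x points from the panel to the wheel (away from the robot, give or take the yaw), y along the row of controls, z up. Panel deck 120 (x) x 320 (y) x 20 mm; 210 mm along x is the centre of the 240 mm wheel head, top 77 mm above the table, on a 280 x 260 x 50 mm drive box.
- rocker (a joint): Angle of the rocker switch in rad: starts near -0.15 (off, wheel-side end raised), +0.15 is fully on (wheel-side end down). It turns stiffly (about 3 N at its end) and stays where it is left.
- rocker_on_end (a point): On top of the black rocker's on (wheel-side) end, 24 mm from the pivot; moves with it. A shallow V, 64 mm long (machine x), 30 mm wide, pivot 59 mm above the table. Off: this point is 66 mm above the table; on: this half lies level at 59 mm, 7 mm of travel. Sits on a light grey 90 x 62 mm module, top 50 mm above the table; the four modules stand in any order at 70 mm pitch along the machine's y.
- bar_key (a joint): How far the bar key is pressed in, m: 0 out, 0.008 fully in. It slides stiffly (about 3.5 N), has no spring and stays where it is left.
- bar_key_top (a point): Centre of the top of the black rectangular bar key, 22 mm (machine x) x 46 mm (machine y), moves with it; top 64 mm above the table when out, 56 mm when fully in. Sits on a light grey 90 x 62 mm module, top 50 mm above the table; the four modules stand in any order at 70 mm pitch along the machine's y.
- start_button (a joint): How far the start button is pressed, m: 0 out, 0.006 fully in (5 N); it springs back.
- start_top (a point): Centre of the top of the small round flat black start button, 24 mm diameter, moves with it; top 62 mm above the table when out, 56 mm when fully in. Sits on a light grey 90 x 62 mm module, top 50 mm above the table; the four modules stand in any order at 70 mm pitch along the machine's y.
- stop_button (a joint): How far the stop button is pressed, m: 0 out, 0.006 fully in (6 N). Must not be pressed.
- stop_top (a point): Centre of the top of the wide domed black stop button, 40 mm diameter, top 71 mm above the table. Sits on a light grey 90 x 62 mm module, top 50 mm above the table; the four modules stand in any order at 70 mm pitch along the machine's y.
- cup_mid (a point): Centre, half-way up, of a loose unglazed cup, 84 mm wide, 80 mm high, standing on the wheel head.
- bowl_mid (a point): Centre, half-way up, of a loose white bowl, 110 mm wide, 60 mm high, on the table at the -y end of the panel.
- jar_mid (a point): Centre, half-way up, of a loose closed jar, 60 mm wide, 75 mm high, on the table at the +y end of the panel.
- brush_mid (a point): Near the middle of a loose flat brush lying on the table on the robot's side of the panel, 200 mm long, 26 mm wide, 10 mm high; its length is along its own y.

How it is judged:
By the outcome, as a careful person would: the job done as asked, in the order asked, and still so for the second after the job is handed in, with the robot touching nothing.
It also fails if it takes over 43 s, if anything falls off the work surface, if the arm or the gripper's body presses on something with over 40 N, if the wrist force passes 120 N, or if a joint passes its speed limit or range.

## Working session

There is one attempt and no reset: what is moved stays moved. The work goes in short steps, Python scripts to look and compute and a tool call to move; the robot and the scene stay as the last step left them, time stands still between calls to the robot, and variables do not carry over. Pictures are saved under pics/ and viewed, at most 10 in all, crops included, and the job is handed in when it is done.

Besides the shell and the picture viewer there is one more tool, called after "Request:" as name([rows], argument=value, ...), one row to a line, values as JSON. move_arm: Moves the arm, as the interface text tells. Its arguments: {"type":"object","properties":{"offset":{"type":"array"},"yaw":{"type":"array"},"hand":{"type":"number"}},"required":["offset","yaw"]}

```bash
mkdir -p pics; python3 - <<'E'
from workcell import ctrl
import cv2
for n in("scene","top"):
    cv2.imwrite(f"pics/{n}0.png",ctrl.capture(n)[:,:,::-1]); print({k:v for k,v in ctrl.camera_params(n).items()})
s=ctrl.get_state(); print(s['t'],s['ee_pos'],s['orientation'],s['width'])
E
```

```text
{'fx': 610.7522528146167, 'fy': 610.7522528146167, 'cx': 307.11818004674166, 'cy': 239.71248841706117, 'k1': -0.17616233596638325, 'R': array([[-0.18144832,  0.98329752, -0.01422998],
       [ 0.67851749,  0.11470686, -0.72557312],
       [-0.71182197, -0.14130932, -0.68799794]]), 't': array([ 0.06782539, -0.35450888,  1.88662285])}
{'fx': 468.4291842983453, 'fy': 468.4291842983453, 'cx': 317.88004594602876, 'cy': 253.58110221423502, 'k1': -0.04896538480444613, 'R': array([[-1.12138077e-02, -9.99933482e-01, -2.69855086e-03],
       [-9.85338854e-01,  1.15095136e-02, -1.70220075e-01],
       [ 1.70239811e-01,  7.50171823e-04, -9.85402377e-01]]), 't': array([0.0531362 , 0.62539311, 0.87055901])}
0.1 [ 0.26361957 -0.56619006  0.23051871] [[ 9.06543557e-01  4.22111713e-01 -6.92935694e-04]
 [ 4.22112276e-01 -9.06542585e-01  1.32963975e-03]
 [-6.69192011e-05 -1.49787302e-03 -9.99998876e-01]] 1.0010152563186094
```

View pics/top0.png

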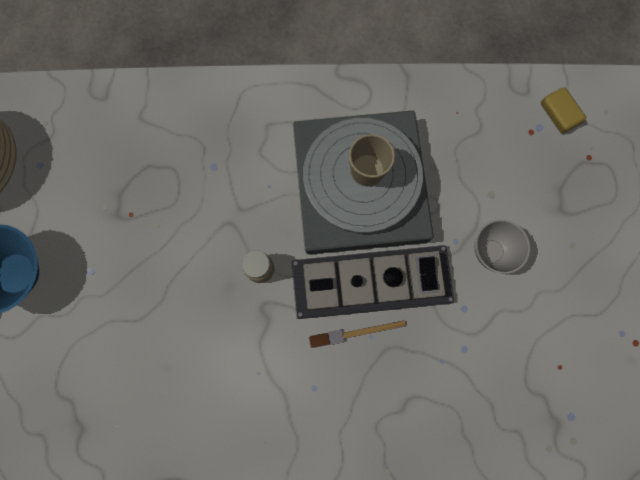

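View pics/scene0.png

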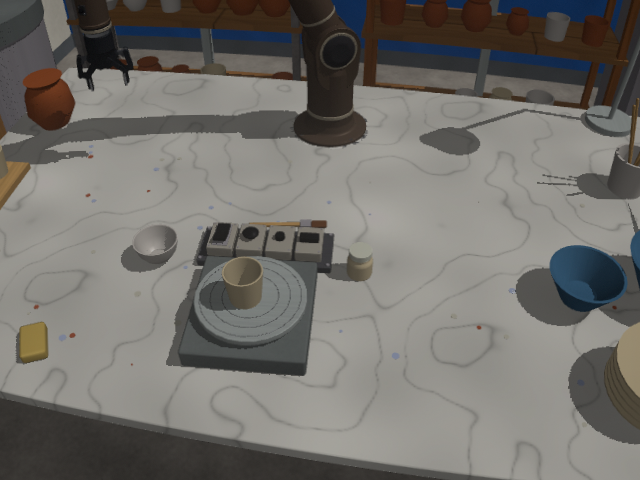

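The top view shows, from +y to -y: bar key (321,285), start (357,281), stop (393,277), rocker (429,273). Next I'll measure the module outlines and the black blobs inside them.

```bash
cat > h.py <<'E'
import numpy as np, cv2
from workcell import ctrl
def ray(n,uv,z):
    p=ctrl.camera_params(n); K=np.array([[p['fx'],0,p['cx']],[0,p['fy'],p['cy']],[0,0,1]])
    # k1 model is OpenCV's radial term
    q=cv2.undistortPointsIter(np.array([[uv]],float),K,np.array([p['k1'],0,0,0.]),None,None,(3,50,1e-9))[0,0]
    R=np.array(p['R']);d=R.T@np.array([*q,1]);c=-R.T@np.array(p['t'])
    return c+d*(z-c[2])/d[2]
E
python3 - <<'E'
from h import *
im=cv2.imread('pics/top0.png'); x0,y0=285,235
g=cv2.cvtColor(im,cv2.COLOR_BGR2GRAY)[y0:330,x0:465]
cv2.imwrite('pics/crop.png',cv2.resize(im[y0:330,x0:465],None,fx=4.4,fy=4.4,interpolation=cv2.INTER_CUBIC))
m=(g>85).astype(np.uint8)
cs,_=cv2.findContours(m,cv2.RETR_EXTERNAL,cv2.CHAIN_APPROX_NONE)
C=[]
for c in cs:
    if 600<cv2.contourArea(c)<2500:
        (a,b),wh,an=cv2.minAreaRect(c); u=(a+x0,b+y0); X=ray('top',u,.05); C.append(X); print('mod',u,wh,an,X.round(4))
        mk=cv2.drawContours(np.zeros_like(m),[c],-1,1,-1); 
        bl=((g<45)&(cv2.erode(mk,np.ones((5,5)))>0)).astype(np.uint8)
        for d in cv2.findContours(bl,cv2.RETR_EXTERNAL,cv2.CHAIN_APPROX_NONE)[0]:
            if cv2.contourArea(d)>20:
                r=cv2.minAreaRect(d);v=(r[0][0]+x0,r[0][1]+y0);print('  blob',v,r[1],r[2],ray('top',v,.06).round(4))
C=np.array(sorted(C,key=lambda c:-c[1]))
print(np.diff(C,axis=0),np.linalg.norm(np.diff(C,axis=0),axis=1))
E
```

```text
mod (320.17821884155273, 284.7821807861328) (44.57766342163086, 30.448139190673828) 84.2894058227539 [0.5645 0.0422 0.05  ]
mod (355.6891632080078, 281.2654495239258) (44.56635665893555, 30.148874282836914) 83.8844985961914 [ 0.5706 -0.0276  0.05  ]
  blob (356.75000762939453, 280.75000381469727) (10.60660171508789, 11.31370735168457) 45.0 [ 0.5705 -0.0289  0.06  ]
mod (390.9574279785156, 277.6451110839844) (44.79860305786133, 30.42174530029297) 83.1572265625 [ 0.5769 -0.0971  0.05  ]
mod (426.11000061035156, 274.2700004577637) (44.971988677978516, 30.12274932861328) 81.8698959350586 [ 0.5827 -0.1668  0.05  ]
  blob (427.8841552734375, 273.4573211669922) (33.12946319580078, 16.233436584472656) 83.6598129272461 [ 0.583 -0.168  0.06 ]
[[ 0.00610281 -0.06973676  0.        ]
 [ 0.00630174 -0.06953601  0.        ]
 [ 0.0058182  -0.06967475  0.        ]] [0.07000329 0.06982098 0.06991725]
```

View pics/crop.png

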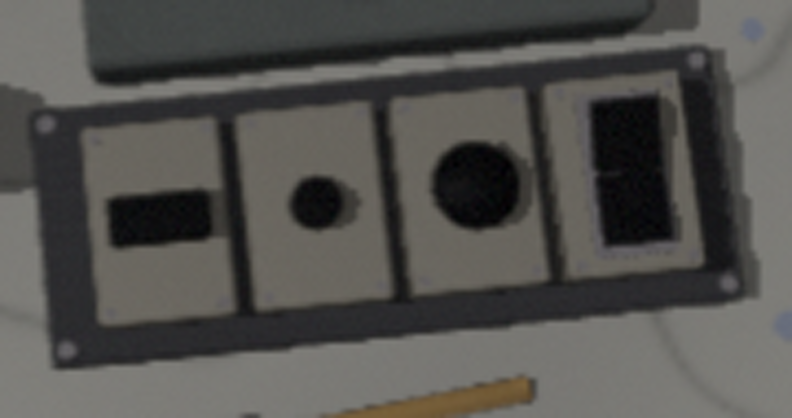

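Order from +y to -y is bar key, start, stop, rocker. The 70 mm pitch checks out, and machine yaw is about 5°. Next I shut the fingers, line the tool up and approach the rocker high.

Request:
move_arm([
  [0,0,0],
  [0,0,0],
  [0,0,0],
  [2.5,-2.5,0],
  [2.5,-2.5,0],
  [2.5,-2.5,0],
  [2.5,-2.5,0],
  [2.5,-2.5,0],
  [2.5,-2.5,0],
  [2.5,-2.5,0],
], hand=0, yaw=[0.116,0.116,0.117,0,0,0,0,0,0,0])

```text
t: 1.1
ee_pos: [0.4236, -0.3757, 0.231]
orientation: [[0.996, 0.087, -0.0], [0.087, -0.996, 0.0], [-0.0, -0.0, -1.0]]
wrist_force: [1.7, 0.6, 0.7]
width: -0.0
grasp_force: 0.0
```

```bash
cat >> h.py <<'E'
T=dict(rocker=(.583+.024*.996,-.168+.024*.087,.059),bar=(.5645,.0415,.056),start=(.5705,-.0285,.056))
def go(k):
    s=ctrl.get_state();R=np.array(s['orientation']);print(s['t'],'ee',s['ee_pos'],'yaw',np.degrees(np.arctan2(R[1,0],R[0,0])),'w',s['width'],'F',s['wrist_force'])
    print(k,'cm in tool axes to fully-in:',(100*R.T@(np.array(T[k])-s['ee_pos'])).round(2))
E
python3 -c "from h import *;go('rocker')"
```

```text
1.1 ee [ 0.42356371 -0.37574197  0.23100426] yaw 4.97479877946633 w -0.0003191231836786965 F [1.68296948 0.64102742 0.65753646]
rocker cm in tool axes to fully-in: [ 20.09 -19.31  17.2 ]
```

Request:
move_arm([
  [2.5,-2.4,0],
  [2.5,-2.4,0],
  [2.5,-2.4,0.5],
  [2.5,-2.4,1],
  [2.5,-2.4,1.5],
  [2.5,-2.4,1.5],
  [2.5,-2.4,1.5],
  [2.6,-2.5,2],
  [0,0,2],
  [0,0,2],
], yaw=[0,0,0,0,0,0,0,0,0,0])

```text
t: 2.1
ee_pos: [0.607, -0.1654, 0.1098]
orientation: [[0.996, 0.09, -0.001], [0.09, -0.996, 0.001], [-0.001, -0.001, -1.0]]
wrist_force: [-0.8, -0.4, -0.2]
width: -0.003
grasp_force: 0.0
```

```bash
python3 - <<'E'
from h import *
go('rocker')
a=ctrl.capture('top')[180:330,260:480,::-1];b=ctrl.capture('scene')[170:320,150:370,::-1]
cv2.imwrite('pics/c1.png',np.hstack([cv2.resize(i,(390,270)) for i in(a,b)]))
E
```

```text
2.1 ee [ 0.606967   -0.16543862  0.10983757] yaw 5.1403520596684045 w -0.003161154088622409 F [-0.76710051 -0.40321849 -0.19357107]
rocker cm in tool axes to fully-in: [-0.01  0.05  5.08]
```

View pics/c1.png

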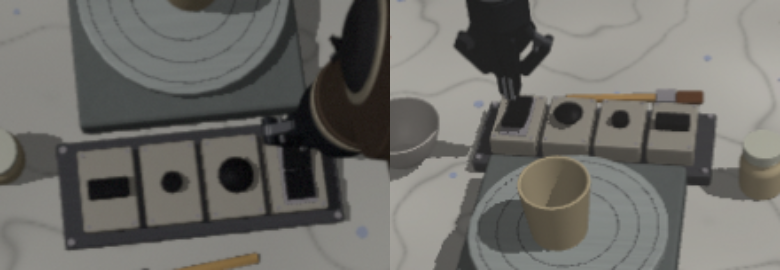

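The fingers are over the rocker's wheel-side end (about pixel (280,130) in the left half) and clear of everything else. Pressing down.

Request:
move_arm([
  [0,0,1.5],
  [0,0,1.5],
  [0,0,0.9],
  [0,0,0.3],
  [0,0,0.3],
  [0,0,0.3],
  [0,0,0.2],
  [0,0,0.1],
  [0,0,0],
  [0,0,0],
], yaw=[0,0,0,0,0,0,0,0,0,0])

```text
t: 3.2
ee_pos: [0.6069, -0.1674, 0.0606]
orientation: [[0.996, 0.087, 0.001], [0.087, -0.996, -0.0], [0.001, 0.0, -1.0]]
wrist_force: [0.5, 0.2, 1.6]
width: -0.003
grasp_force: 0.6
```

Request:
move_arm([
  [0,0,0.1],
  [0,0,0.1],
  [0,0,0.1],
  [0,0,0],
  [0,0,0],
], yaw=[0,0,0,0,0])

```text
t: 3.7
ee_pos: [0.607, -0.1674, 0.0591]
orientation: [[0.996, 0.087, 0.001], [0.087, -0.996, -0.0], [0.001, 0.0, -1.0]]
wrist_force: [-3.3, 2.1, 15.0]
width: -0.001
grasp_force: 7.3
```

15 N at z = 59.1 mm means the end stop. One firmer nudge, then lift.

Request:
move_arm([
  [0,0,0.1],
  [0,0,0],
  [0,0,0],
], yaw=[0,0,0])

```text
t: 4.0
ee_pos: [0.6071, -0.1674, 0.059]
orientation: [[0.996, 0.087, 0.002], [0.087, -0.996, -0.001], [0.002, 0.001, -1.0]]
wrist_force: [-7.0, 2.3, 22.1]
width: -0.004
grasp_force: 10.9
```

Request:
move_arm([
  [0,0,-0.5],
  [0,0,-1.5],
  [0,0,-2],
  [0,0,-1],
], yaw=[0,0,0,0])

```text
t: 4.4
ee_pos: [0.6072, -0.1677, 0.1082]
orientation: [[0.996, 0.087, 0.002], [0.087, -0.996, -0.0], [0.002, 0.001, -1.0]]
wrist_force: [1.3, 0.0, -0.1]
width: 0.002
grasp_force: 0.0
```

```bash
python3 -c "from h import *;go('bar')"
```

```text
4.4 ee [ 0.60717262 -0.16765563  0.10822487] yaw 4.965401965035938 w 0.0022160283518027676 F [ 1.27117697  0.01460236 -0.0569222 ]
bar cm in tool axes to fully-in: [ -2.45 -21.21   5.2 ]
```

Request:
move_arm([
  [-0.5,-3,0],
  [-0.5,-3,0],
  [-0.5,-3,0],
  [-0.5,-3,0],
  [-0.4,-3,0],
  [0,-3,0],
  [0,-3.2,0],
  [0,0,0],
  [0,0,0],
], yaw=[0,0,0,0,0,0,0,0,0])

```text
t: 5.3
ee_pos: [0.5641, 0.0425, 0.1064]
orientation: [[0.996, 0.089, 0.0], [0.089, -0.996, -0.0], [-0.0, 0.0, -1.0]]
wrist_force: [-0.7, -0.3, 0.5]
width: -0.002
grasp_force: 0.0
```

```bash
python3 - <<'E'
from h import *
go('bar')
a=ctrl.capture('top')[180:330,260:480,::-1];b=ctrl.capture('scene')[170:320,150:370,::-1]
cv2.imwrite('pics/c2.png',np.hstack([cv2.resize(i,(390,270)) for i in(a,b)]))
E
```

```text
5.3 ee [0.56412535 0.04246037 0.10644273] yaw 5.08725554360155 w -0.0015615339904361397 F [-0.69579872 -0.30732189  0.53649334]
bar cm in tool axes to fully-in: [0.03 0.1  5.04]
```

View pics/c2.png

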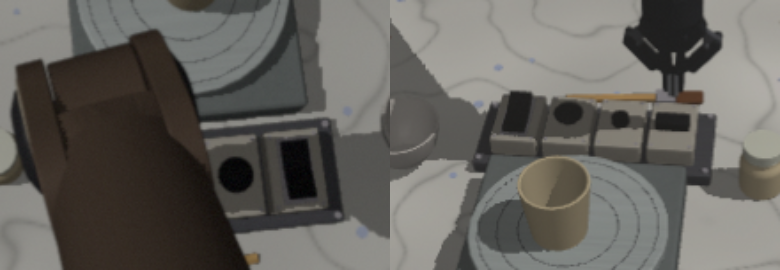

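The rocker now has its wheel-side end down, and the fingers are above the bar key (about (672,95) in the right half). Pressing the key.

Request:
move_arm([
  [0,0,1.5],
  [0,0,1.5],
  [0,0,0.9],
  [0,0,0.3],
  [0,0,0.3],
  [0,0,0.3],
  [0,0,0.2],
  [0,0,0.2],
  [0,0,0],
  [0,0,0],
], yaw=[0,0,0,0,0,0,0,0,0,0])

```text
t: 6.4
ee_pos: [0.5647, 0.0414, 0.0559]
orientation: [[0.996, 0.086, 0.001], [0.086, -0.996, -0.001], [0.001, 0.001, -1.0]]
wrist_force: [-5.7, -2.9, 15.2]
width: -0.001
grasp_force: 7.5
```

Request:
move_arm([
  [0,0,0.1],
  [0,0,0],
  [0,0,0],
], yaw=[0,0,0])

```text
t: 6.7
ee_pos: [0.5647, 0.0414, 0.0557]
orientation: [[0.996, 0.086, 0.002], [0.086, -0.996, -0.001], [0.002, 0.001, -1.0]]
wrist_force: [-8.8, -3.1, 23.4]
width: 0.004
grasp_force: 11.8
```

Request:
move_arm([
  [0,0,-0.5],
  [0,0,-1.5],
  [0,0,-2],
  [0,0,-1],
  [0,0,0],
], yaw=[0,0,0,0,0])

```text
t: 7.2
ee_pos: [0.5654, 0.0422, 0.1047]
orientation: [[0.996, 0.087, 0.003], [0.087, -0.996, 0.001], [0.003, -0.0, -1.0]]
wrist_force: [0.4, 0.6, -1.3]
width: -0.0
grasp_force: 0.0
```

```bash
python3 -c "from h import *;go('start')"
```

```text
7.2 ee [0.56538678 0.0421615  0.10470743] yaw 4.986043343577704 w -0.00021644478446221024 F [ 0.38625103  0.58783211 -1.25376161]
start cm in tool axes to fully-in: [-0.12  7.09  4.87]
```

Request:
move_arm([
  [0,2,0],
  [0,2,0],
  [-0.1,2,0],
  [0,1.1,0],
  [0,0,0],
  [0,0,0],
], yaw=[0,0,0,0,0,0])

```text
t: 7.8
ee_pos: [0.5692, -0.0282, 0.1029]
orientation: [[0.996, 0.087, -0.0], [0.087, -0.996, 0.001], [-0.0, -0.001, -1.0]]
wrist_force: [-0.2, 1.0, -0.3]
width: 0.001
grasp_force: 0.0
```

```bash
python3 - <<'E'
from h import *
go('start')
b=ctrl.capture('scene')[190:290,190:350,::-1]
cv2.imwrite('pics/c3.png',cv2.resize(b,(640,400)))
E
```

```text
7.8 ee [ 0.5692127  -0.02823116  0.10285636] yaw 4.9864243595231414 w 0.0011676371926880832 F [-0.18284703  1.042957   -0.31764593]
start cm in tool axes to fully-in: [0.13 0.04 4.69]
```

View pics/c3.png

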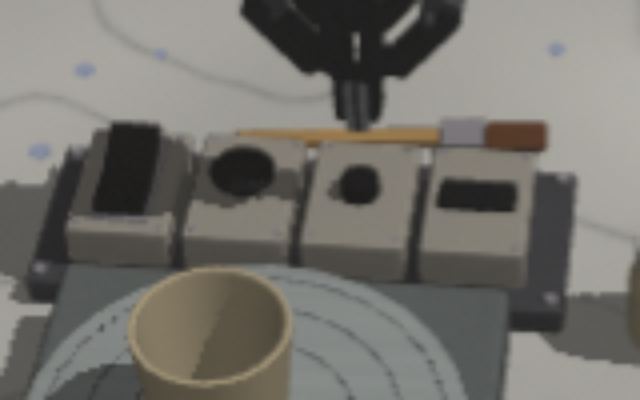

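The bar key is down at (478,195), and the fingertips at (357,110) are above the start button at (360,185). Pressing start.

Request:
move_arm([
  [0.1,0,1.5],
  [0,0,1.3],
  [0,0,0.9],
  [0,0,0.3],
  [0,0,0.3],
  [0,0,0.3],
  [0,0,0.2],
  [0,0,0.1],
  [0,0,0],
  [0,0,0],
], yaw=[0,0,0,0,0,0,0,0,0,0])

```text
t: 8.85
ee_pos: [0.5703, -0.0288, 0.0559]
orientation: [[0.996, 0.087, 0.0], [0.087, -0.996, -0.0], [0.0, 0.0, -1.0]]
wrist_force: [-7.0, 0.4, 16.6]
width: -0.002
grasp_force: 8.2
```

Fully in: 16.6 N against 5 N needed, with z = 55.9 mm. One small nudge, then lift well clear.

Request:
move_arm([
  [0,0,0.1],
  [0,0,0],
  [0,0,0],
], yaw=[0,0,0])

```text
t: 9.15
ee_pos: [0.5703, -0.0288, 0.0558]
orientation: [[0.996, 0.087, 0.001], [0.087, -0.996, -0.0], [0.001, 0.0, -1.0]]
wrist_force: [-10.7, 0.9, 24.6]
width: 0.004
grasp_force: 12.3
```

Request:
move_arm([
  [0,0,-0.5],
  [0,0,-1.5],
  [0,0,-2.5],
  [0,0,-3],
  [0,0,-3],
  [0,0,-3],
  [-2,0,-1],
  [-3,0,0],
  [-3,0,0],
  [-3,0,0],
], yaw=[0,0,0,0,0,0,0,0,0,0])

```text
t: 10.15
ee_pos: [0.46, -0.0388, 0.1986]
orientation: [[0.996, 0.086, 0.002], [0.086, -0.996, -0.0], [0.001, 0.0, -1.0]]
wrist_force: [0.5, -0.2, 0.0]
width: -0.004
grasp_force: 0.0
```

Request:
move_arm([
  [-3,0,0],
  [-3,0,0],
  [-3,0,0],
  [0,0,0],
  [0,0,0],
  [0,0,0],
], yaw=[0,0,0,0,0,0])

```text
t: 10.75
ee_pos: [0.3724, -0.0463, 0.1988]
orientation: [[0.996, 0.087, 0.002], [0.087, -0.996, -0.0], [0.002, 0.0, -1.0]]
wrist_force: [0.1, -0.5, -0.3]
width: 0.004
grasp_force: 0.0
```

```bash
python3 - <<'E'
from h import *
a=ctrl.capture('top')[180:360,220:540,::-1];b=ctrl.capture('scene')[190:290,190:350,::-1]
cv2.imwrite('pics/c4.png',np.hstack([cv2.resize(i,(400,250)) for i in(a,b)]))
E
```

```text
(no output)
```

View pics/c4.png

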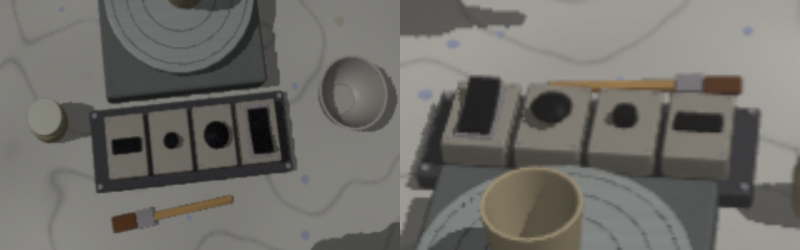

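The rocker is on, the bar key is down at (127,145), and the start button is out again at (171,140). The stop button, cup, bowl, jar and brush are where they were, and the arm is clear.

```bash
python3 -c "from workcell import ctrl;print(ctrl.hand_in())"
```

```text
the job is handed in; nothing more can be done
None
```

The job is handed in: I switched the rocker on, pressed the bar key down and pressed the start button (it sprang back), in that order; the stop button and the cup, bowl, jar and brush were left alone.

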